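# Show all four sides of an oil tin to the checking camera, then wedge the turntable

### The arm

A 6-joint arm with a two-finger parallel gripper is mounted at the origin on the work surface. World frame = base frame: x ahead of the robot, y to its left, z up, the work surface at z = 0. Lengths are in m, angles in rad, forces in N, time in s.
With the tool pointing down it reaches from about 0.35 to 0.775 m from the base axis. Payload 5.5 kg.
Tool frame: the origin (TCP) lies midway between the tips of the shut fingers; the grasp point (between the pads) lies 19 mm behind it; z points along the fingers, y is the line along which they close (so a half turn about z gives the same grasp; the last joint's range is limited). The gripper opens to 85 mm and grips with 20 to 120 N. Pads are 22 mm wide; open, the fingers measure 114 mm over their backs; the gripper's body (76 mm by 85 mm) begins 54 mm behind the grasp point. The pads swing forward as they close: fully open they stand 13 mm farther back than shut.
Start: joints at [1.177, 0.313, 0.046, 1.304, 0, 1.431], TCP at [0.144, 0.557, 0.231] pointing down, gripper open.
Joint ranges: [-2.76, 2.76], [-0.86, 1.69], [-1.03, 1.26], [-2.2, 2.34], [-1.47, 1.5], [-3.14, 3.14]. Speed limits (rad/s): [2.57, 2.57, 3.14, 3.14, 3.14, 3.14].

### API

Orientations are given as a unit quaternion [w, x, y, z].
In Python, from workcell import env gives the robot as it stands.
- The arm moves only by the tool move_arm, never from a script. Its argument "targets" is a list of rows, each a list of 3 entries, a list of its own where there are three numbers: the shift along the tool's x, y, z in mm, then the turn, a rotation vector about the tool's x, y, z in units of 10 degrees (1.0 is 10 degrees), then the closure, from -1 (fully open) to 1 (shut). In form: [[[dx, dy, dz], [ax, ay, az], gripper], ...]. A call has 1 to 5 rows; each row is the pose to reach, as a shift and turn from the pose commanded when the call began, along the tool's axes at that moment; what a row does not reach only later rows make up. A row lasts 1/8 s, in which the tool goes at most 62.5 mm and 10.7 degrees, less where a joint would pass 70% of its speed; a pose out of reach is approached as far as the arm can. A call with a gripper value outside its range is refused whole. The fingers move at their own pace and stop on an object; "squeeze" is the grip in N (left out, the last holds). Time passes only in rows, so rows that repeat a pose let the fingers close. It gives the time, the measured TCP pose, the force, the opening and the grip force at its end, in the units of the state.
- env.get_state(): the state, without advancing time (a new reading comes with each control period).
- env.read_camera(name): name is "scene" or "top"; returns a dict with "pixels" (400x640x3 uint8, red, green, blue), "fovy" (degrees; the focal length in pixels is half the picture's height over the tangent of half this angle, whatever the lens; pixels are square), "cx", "cy" (the principal point, pixels), "extrinsics" (4x4, takes a point from world to camera coordinates). Camera axes: x right, y up, looking along -z (the intrinsics and any distortion apply to the point x, -y, -z); pixel columns grow to the right and rows downward; lengths in m; the calibration is good to about 2 mm. A picture is of the moment at which its call begins. There is no depth.
- env.hand_in(): hands the job in; it is judged then, once.
Trained networks look in a picture, given as the dict that the camera call returned (one of the last four; its "shot" number tells which), for a name from the list of things; names that differ only in an ending like _2 or _b are one class to them, and where a whole thing is asked for, a point or a joint stands for the part that bears it (a point fixed in the world has none). Each returns a list of dicts, best first, with "confidence" (0 to 1); they miss things now and then, are a little off and sometimes report something else, mostly with a low value. They report only what shows in the picture. A call takes as long as a camera call. They do not tell look-alikes from the thing itself.
- env.spot_in(thing, picture): "centre" ([x, y, z] in m, in world coordinates, good to about 4 mm: the middle of the surface that is visible of it).
- env.regions_of(thing, picture): "mask" (400x640 bool, what is visible of it).
- env.landmark_of(thing, picture): "centre" ([x, y, z] in m, in world coordinates, good to about 4 mm: a listed point, or the origin of a listed thing).
The state is a dict: "clock": time; "joint_pos": joint angles; "qvel": joint speeds; "tau": joint torques, N m; "tcp_pos": TCP position; "orientation": TCP orientation; "wrist_force": force on the tool from outside, world axes, zero at the start; "ft_torque": the same for the moment, N m; "finger_gap": finger opening in m; "grip_force": force on a finger pad.
Only numpy, scipy, OpenCV 4.12 (cv2) and the standard library are available. Lean on these libraries where they do the work, as an engineer would, in place of code of your own. Each camera call takes 0.05 s, during which the arm holds its last target. There are 200 camera calls.

### The job

Turn the turntable by its posts so that the clamped oil tin shows its red, then yellow, then blue, then green side squarely to the checking camera, letting it stand still for about a second each time. Then, with the green side still facing the camera, push the orange wedge under the turntable's rim until it jams tight, and leave it there. Do not touch the tin, bump the camera or disturb the bottles, jar and can.

Things in the scene. Friction and masses are not known exactly. Their poses are not given: they have to be found in the camera images.
- spindle (a joint): Turntable angle about its vertical axis (rad, counter-clockwise from above positive, no end stop). At 0 the red side faces world +x; yellow, blue and green follow counter-clockwise at 90 degree steps, so a quarter turn clockwise brings the next one to the camera. A brake holds it: 2 to 3 N at a post turns it, and it stops almost at once when not pushed.
- station: Fixed foot of the turntable, steel disc 100 mm across, 12 mm high; origin on the turntable axis at table height. Between deck and table there is only this foot and the camera's flat foot bar (30 mm wide), so the wedge can go under the rim anywhere but at the camera.
- deck: Turning aluminium disc, 240 mm across, underside 16 and top 26 mm above the table. Four steel posts to push on (12 mm thick, caps 15 mm, tops 84 mm above the table) stand 105 mm from the axis at 45, 135, 225 and 315 degrees from its x axis. Flat patches repeat the colours of the tin's sides. Origin on the axis at table height, x axis to the red patch.
- tin: Square cooking-oil tin, 66 x 66 mm, from 30 to 110 mm above the table, red cap up to 120 mm; clamped on the middle of the deck and turning with it. A coloured label on each side. Origin on the turntable axis at table height, x axis towards the red side, y axis towards the yellow. Not to be touched.
- reader: Fixed checking camera: white head 45 mm deep, 56 wide, 65 to 150 mm above the table, on a post and 50 x 70 mm foot; front 165 mm and back 218 mm from the turntable axis. Origin on that axis at table height; x axis points from it to the camera: a side is shown when it faces along this x axis. Not to be bumped.
- wedge_grip (a point): Centre of the heel block of the loose orange wedge, 18 mm above the table; x axis along the wedge to its tip, z up. Wedge 120 mm long, 36 wide, 120 g; ramp rises from 4 mm at the tip to 24 mm over 96 mm, then the heel block: 24 long, 36 wide, 36 high. Pushed towards the turntable axis it jams with its tip about 60 mm inside the rim; 12 to 20 N makes it tight.
- wedge_tip (a point): Middle of the wedge's thin tip edge, at its underside, 108 mm ahead of the centre of the heel block.
- red_side (a point): Centre of the red label on the tin, 33 mm from the turntable axis and 70 mm above the table.
- yellow_side (a point): Centre of the yellow label on the tin, 33 mm from the turntable axis and 70 mm above the table.
- blue_side (a point): Centre of the blue label on the tin, 33 mm from the turntable axis and 70 mm above the table.
- green_side (a point): Centre of the green label on the tin, 33 mm from the turntable axis and 70 mm above the table.
- oil_bottle: Bystander: oil bottle, 58 mm across, 170 mm high, white cap, standing to one side of the turntable; origin under its centre.
- oil_bottle_far: Bystander: oil bottle, 58 mm across, 170 mm high, red cap, on one far side of the turntable; origin under its centre.
- jar: Bystander: amber jar, 60 mm across, 85 mm high, green cap, between robot and turntable; origin under its centre.
- can: Bystander: plain food can with a paper label, 64 mm across, 100 mm high, on one far side of the turntable; origin under its centre.
- wedge: The same wedge as a whole; origin under the middle of its length, 48 mm ahead of the centre of the heel block; x axis to the tip.
Things that resemble listed ones, but are neither listed nor needed, are in the scene too. Of the things that look like the wedge, take the one that is farthest from the robot's base at the start. Of the things shaped like the station, the steel one is meant.

How it is judged:
On the way, in this order (a step that is already met when the one before it is completed fails the run):
1. the red side faces the camera and the turntable stands still (x of red_side in the frame of reader above 0.02 m and y of red_side in the frame of reader between -0.0066 and 0.0066 m and velocity of joint spindle between -0.06 and 0.06 rad/s), for 0.4 s.
2. the yellow side faces the camera and the turntable stands still (x of yellow_side in the frame of reader above 0.02 m and y of yellow_side in the frame of reader between -0.0066 and 0.0066 m and velocity of joint spindle between -0.06 and 0.06 rad/s), for 0.4 s.
3. the blue side faces the camera and the turntable stands still (x of blue_side in the frame of reader above 0.02 m and y of blue_side in the frame of reader between -0.0066 and 0.0066 m and velocity of joint spindle between -0.06 and 0.06 rad/s), for 0.4 s.
4. the green side faces the camera and the turntable stands still (x of green_side in the frame of reader above 0.02 m and y of green_side in the frame of reader between -0.0066 and 0.0066 m and velocity of joint spindle between -0.06 and 0.06 rad/s), for 0.4 s.
At the end, for the whole second after the job is handed in: The green side faces the camera within about 11 degrees and the turntable stands still; the wedge lies flat on the table with its tip at least 45 mm inside the rim (within 75 mm of the axis), pressed against the deck with more than 3 N, at rest (all of step 4 and horizontal distance between wedge_tip and station below 0.075 m and contact force between wedge and deck above 3 N and angle between wedge_grip's own z axis and vertical below 0.12 rad and height (world z) of wedge_tip below 0.008 m and linear speed of wedge below 0.01 m/s); the robot touches nothing.
It fails at once if a bottle, the jar or the can is pushed more than 15 mm or tipped (distance of any of oil_bottle, oil_bottle_far, jar, can from where it was at the start of the episode above 0.015 m or angle between any of oil_bottle, oil_bottle_far, jar, can's own z axis and vertical above 0.3 rad).
It fails at once if the tin is touched (contact force between anything else and tin above 1 N).
It fails at once if the camera is bumped (contact force between anything else and reader above 2 N).
It also fails if it takes over 72 s, if anything falls off the work surface, if the arm or the gripper's body presses on something with over 40 N, if the wrist force passes 120 N, or if a joint passes its speed limit or range.

## Working session

There is one attempt and no reset: what is moved stays moved. The work goes in short steps, Python scripts to look and compute and a tool call to move; the robot and the scene stay as the last step left them, time stands still between calls to the robot, and variables do not carry over. Pictures are saved under pics/ and viewed, at most 10 in all, crops included, and the job is handed in when it is done.

Besides the shell and the picture viewer there is one more tool, called after "Emit:" as a command line: name --argument value ..., lists and objects as JSON in quotes. move_arm: Moves the arm, as the interface text tells. Its arguments: {"type":"object","properties":{"targets":{"type":"array","items":{"type":"array"}},"squeeze":{"type":"number"}},"required":["targets"]}

```bash
mkdir -p pics; cat > h.py <<'E'
import numpy as np, cv2
from workcell import env
def shot(n):
    p=env.read_camera(n); return p
def save(p,f,crop=None,s=1):
    im=p["pixels"][:,:,::-1]
    if crop: im=im[crop[1]:crop[3],crop[0]:crop[2]]
    im=cv2.resize(im,None,fx=s,fy=s,interpolation=cv2.INTER_CUBIC)
    cv2.imwrite("pics/"+f,im)
def proj(p,X):
    X=np.atleast_2d(X); c=(p["extrinsics"]@np.c_[X,np.ones(len(X))].T).T
    f=200/np.tan(np.radians(p["fovy"])/2)
    return np.c_[p["cx"]+f*c[:,0]/-c[:,2], p["cy"]-f*c[:,1]/-c[:,2]]
def ray(p,uv,z):
    f=200/np.tan(np.radians(p["fovy"])/2)
    E=p["extrinsics"];R=E[:3,:3];o=-R.T@E[:3,3]
    d=R.T@np.array([(uv[0]-p["cx"])/f,-(uv[1]-p["cy"])/f,-1])
    return o+d*(z-o[2])/d[2]
E
python3 - <<'E'
from h import *
for n in ("scene","top"):
    p=shot(n); save(p,n+"0.png",s=1.25)
    print(n,p["fovy"],p["cx"],p["cy"],[k for k in p])
    for t in ["station","deck","reader","tin","wedge_grip","wedge_tip","wedge","red_side","yellow_side","blue_side","green_side","oil_bottle","oil_bottle_far","jar","can"]:
        for d in env.landmark_of(t,p):
            c=np.array(d["centre"]);print(t,c.round(3),round(d["confidence"],2),proj(p,c)[0].round())
print(env.get_state())
E
```

```text
scene 52.59295252307051 321.43505569994375 202.46539279264027 ['pixels', 'fovy', 'cx', 'cy', 'extrinsics', 'shot']
station [ 0.286 -0.253 -0.001] 0.71 [216. 191.]
deck [0.536 0.086 0.002] 0.92 [336. 231.]
deck [ 0.289 -0.251  0.002] 0.75 [216. 191.]
tin [ 0.286 -0.253  0.001] 0.85 [216. 190.]
tin [0.537 0.081 0.001] 0.56 [334. 232.]
tin [0.466 0.312 0.001] 0.31 [405. 207.]
wedge_grip [0.487 0.346 0.017] 0.96 [419. 206.]
wedge_grip [0.542 0.05  0.069] 0.64 [323. 216.]
wedge_tip [ 0.436  0.26  -0.003] 0.86 [385. 203.]
wedge_tip [ 0.272  0.282 -0.004] 0.75 [378. 172.]
wedge [0.291 0.339 0.002] 0.75 [396. 172.]
wedge [0.465 0.314 0.002] 0.57 [405. 206.]
red_side [ 0.319 -0.246  0.069] 0.57 [214. 179.]
red_side [0.505 0.078 0.068] 0.55 [331. 207.]
yellow_side [0.544 0.052 0.071] 0.83 [324. 216.]
yellow_side [ 0.279 -0.219  0.071] 0.61 [223. 170.]
blue_side [ 0.257 -0.26   0.071] 0.76 [210. 167.]
blue_side [0.567 0.089 0.069] 0.61 [340. 221.]
blue_side [0.536 0.084 0.001] 0.43 [335. 232.]
blue_side [0.466 0.316 0.003] 0.22 [406. 206.]
blue_side [0.53  0.116 0.069] 0.16 [347. 211.]
green_si
[... 1653 characters left out ...]
[393. 128.]
{'clock': 1.6, 'joint_pos': array([1.17737816e+00, 3.13187583e-01, 4.61177973e-02, 1.30362633e+00,
       2.74997412e-06, 1.43116275e+00]), 'qvel': array([ 0.00047734, -0.0006333 ,  0.00024697,  0.00044184,  0.00109204,
       -0.00022863]), 'tau': array([-1.23098267e-03, -4.80468142e+01,  2.98801446e+01,  7.46008209e-04,
       -3.23663890e-04, -5.02018054e-06]), 'tcp_pos': array([0.1444067 , 0.55661076, 0.23133754]), 'orientation': array([1.18704509e-05, 1.26552038e-01, 9.91959969e-01, 4.86985972e-05]), 'wrist_force': array([ 0.08739865, -0.34730406,  0.0990541 ]), 'ft_torque': array([-0.01483126,  0.01956383, -0.01949758]), 'grip_force': 0.0, 'finger_gap': 0.08526299265279415}
```

View pics/scene0.png

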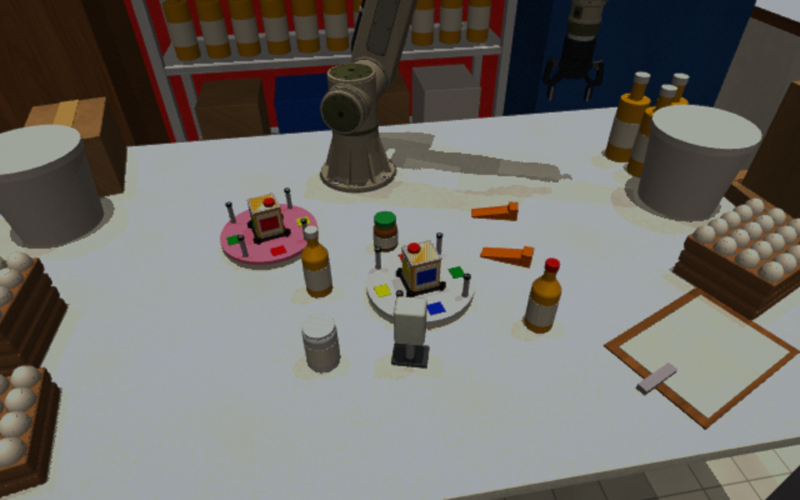

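View pics/top0.png

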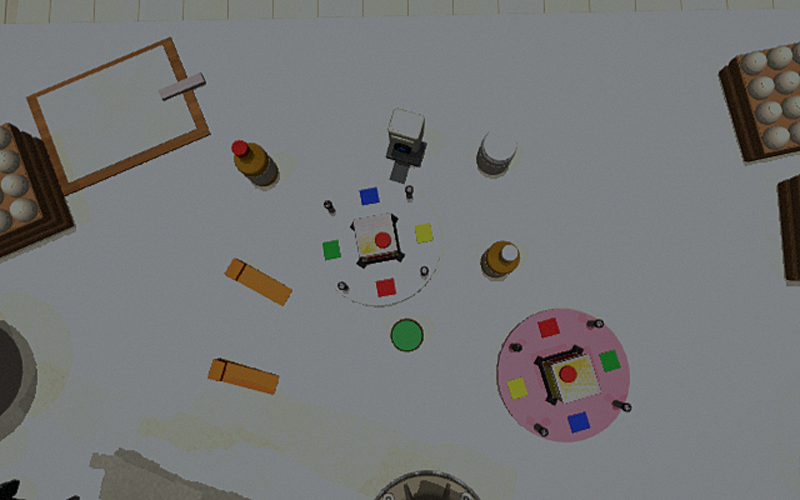

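The pink-based turntable at (565,375) in the top view is a look-alike. The steel one is at (378,240), axis ≈ (0.537, 0.084). The wedge-like things are at (258,281), 0.56 m from the base, and (243,376), 0.44 m from the base. The farthest is the first one, at (0.465, 0.312). Next I'll measure the camera direction and the posts, and check the wedge in a crop.

```bash
python3 - <<'E'
from h import *
p=shot("top"); A=np.array([.537,.084])
for uv in [(342,285),(329,203),(409,188),(424,269)]:
    X=ray(p,np.array(uv)/1.25,.084)[:2]-A; print("post",X.round(3),np.hypot(*X).round(3),np.degrees(np.arctan2(X[1],X[0])).round(1))
q=shot("scene")
for pp,uvs in ((p,[((400,172),0.0),((405,155),.0),((407,122),.15)]),(q,[((410,355),.006),((410,303),.15)])):
  for uv,z in uvs:
    X=ray(pp,np.array(uv)/1.25,z)[:2]-A; print("reader",X.round(3),np.hypot(*X).round(3),np.degrees(np.arctan2(X[1],X[0])).round(1))
for pp in (p,q):
  for f in (env.spot_in,env.landmark_of):
    for t in("reader","deck"):
      for d in f(t,pp):
        X=np.array(d["centre"]);print(f.__name__,t,X.round(3),round(d["confidence"],2),np.degrees(np.arctan2(*(X[:2]-A)[::-1])).round(1))
a=p["pixels"][:,:,::-1];
c1=cv2.resize(a[70:270,160:380],(792,720))[:600];cv2.imwrite("pics/crop1.png",c1)
print(env.get_state()["clock"])
E
```

```text
post [-0.085  0.061] 0.105 144.3
post [0.062 0.085] 0.105 53.7
post [ 0.087 -0.059] 0.106 -34.1
post [-0.059 -0.084] 0.102 -125.1
reader [ 0.139 -0.042] 0.145 -16.9
reader [ 0.172 -0.052] 0.18 -16.9
reader [ 0.187 -0.057] 0.196 -17.0
reader [ 0.182 -0.054] 0.19 -16.4
reader [ 0.182 -0.054] 0.19 -16.7
call reader [0.705 0.029 0.104] 0.83 -18.1
call reader [0.365 0.035 0.087] 0.37 -164.1
call deck [ 0.291 -0.243  0.028] 0.82 -126.9
call deck [0.531 0.084 0.024] 0.64 -177.3
call reader [ 0.492 -0.139  0.001] 0.42 -101.3
call deck [ 0.286 -0.252 -0.   ] 0.93 -126.8
call deck [ 0.534  0.088 -0.001] 0.82 125.1
call deck [0.462 0.308 0.001] 0.42 108.5
call reader [0.741 0.027 0.098] 0.9 -15.6
call reader [0.477 0.315 0.013] 0.65 104.5
call deck [ 0.322 -0.25   0.029] 0.94 -122.8
call deck [0.562 0.09  0.028] 0.73 14.6
call deck [0.564 0.079 0.099] 0.73 -10.7
call reader [0.536 0.086 0.003] 0.67 128.7
call reader [0.568 0.087 0.071] 0.21 4.8
call deck [0.536 0.09  0.003] 0.75 99.0
call deck [ 0.29  -0.251  0.004] 0.68 -126.5
2.1
```

View pics/crop1.png

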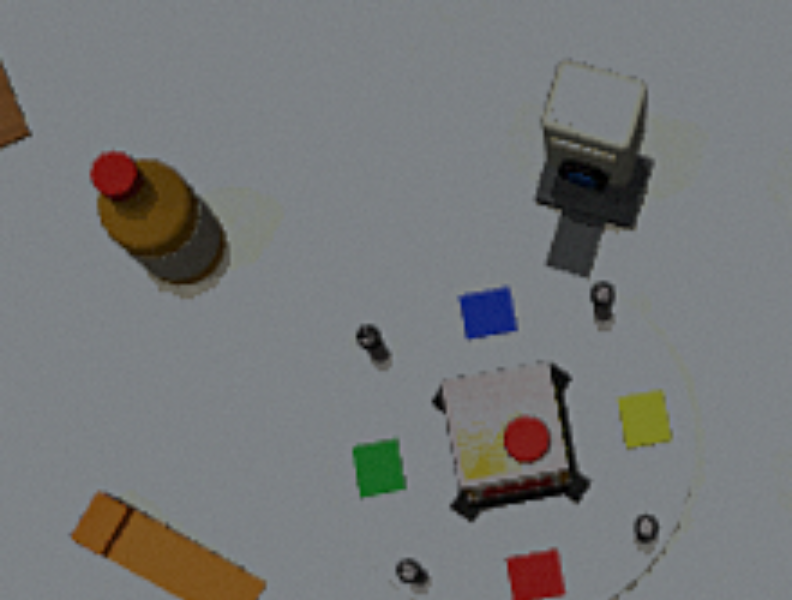

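Chosen wedge is at the lower left of the crop (around (165,545)), the farther one. The camera is at −16.8°, lens at (585,175), and the posts are at 54.5° + 90k. One grasp should do all four stops: take the post at 144.5°, go counter-clockwise to 298° (red), then clockwise to 208°, 118° and 28°.

Emit:
move_arm --targets '[[[-45,-36,0],[0,0,0],0],[[-93,-74,0],[0,0,0],0],[[-141,-112,0],[0,0,0],0],[[-189,-150,0],[0,0,0],0],[[-237,-189,0],[0,0,0],0]]' --squeeze 40

```text
clock: 2.72
tcp_pos: [0.3273, 0.3127, 0.2316]
orientation: [0.0, 0.126, 0.992, 0.0]
wrist_force: [1.3, 0.2, -0.5]
finger_gap: 0.0429
grip_force: 0.0
```

Emit:
move_arm --targets '[[[-47,-38,0],[0,0,0],0],[[-94,-75,0],[0,0,0],0],[[-141,-112,30],[0,0,0],0],[[-163,-132,60],[0,0,0],0],[[-163,-132,85],[0,0,0],0]]'

```text
clock: 3.35
tcp_pos: [0.4523, 0.1433, 0.1452]
orientation: [0.0, 0.129, 0.992, -0.0]
wrist_force: [-0.7, 0.8, 0.1]
finger_gap: 0.0427
grip_force: 0.0
```

```bash
cat >> h.py <<'E'
from scipy.spatial.transform import Rotation as Ro
A=np.array([.537,.084])
def rel(X):  # world target -> tool shift mm
    s=env.get_state(); q=s["orientation"]; R=Ro.from_quat(q[[1,2,3,0]]).as_matrix()
    return (R.T@(np.array(X)-s["tcp_pos"])*1000).round(1)
def arc(a,r=.105,z=.047): a=np.radians(a); return np.r_[A+r*np.array([np.cos(a),np.sin(a)]),z]
E
python3 - <<'E'
from h import *
s=env.get_state();print(s["tcp_pos"],s["finger_gap"],s["clock"],rel(arc(144.5)))
p=shot("top"); save(p,"above.png",(240,110,400,250),4)
for uv,z in((arc(144.5,z=.084),0),): print((proj(p,uv)[0]-[240,110])*4)
E
```

```text
[0.45231172 0.14327405 0.14519759] 0.04268416099729039 3.35 [ 1.2  1.5 98.2]
[135.0640159  472.33570397]
```

View pics/above.png

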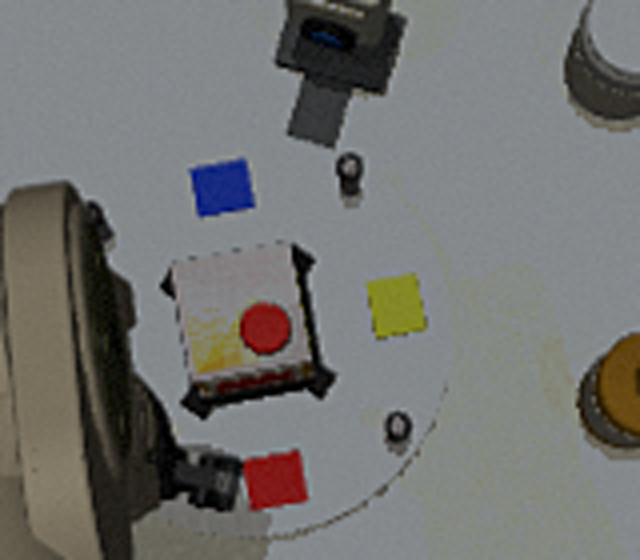

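The arm hides the post, but the gripper is at about (205,475), where the post should be, and the deck hasn't moved. Going down and closing.

Emit:
move_arm --targets '[[[1,1,35],[0,0,0],0],[[1,1,70],[0,0,0],0],[[1,1,98],[0,0,0],0],[[1,1,98],[0,0,0],0.3],[[1,1,98],[0,0,0],1]]'

```text
clock: 4.03
tcp_pos: [0.451, 0.1469, 0.0495]
orientation: [0.001, 0.126, 0.992, 0.0]
wrist_force: [-1.1, -7.5, -1.3]
finger_gap: 0.0128
grip_force: 4.8
```

Emit:
move_arm --targets '[[[0,0,0],[0,0,0],1],[[0,0,0],[0,0,0],1]]'

```text
clock: 4.28
tcp_pos: [0.4512, 0.147, 0.0496]
orientation: [0.001, 0.126, 0.992, 0.0]
wrist_force: [-1.1, -0.4, 5.0]
finger_gap: 0.0109
grip_force: 39.8
```

```bash
python3 - <<'E'
from h import *
s=env.get_state();print(s["tcp_pos"],s["finger_gap"],s["clock"])
d=s["tcp_pos"][:2]-A;print(np.hypot(*d),np.degrees(np.arctan2(d[1],d[0])))
for a in np.linspace(144.5,298.2,11): print(a.round(1),(rel(arc(a))).round())
E
```

```text
[0.45121075 0.14695843 0.04963898] 0.010916339942610964 4.275
0.10641221282162285 143.72605336036762
144.5 [-1. -2.  3.]
159.9 [  6. -29.   3.]
175.2 [  5. -57.   3.]
190.6 [ -4. -84.   3.]
206.0 [ -19. -108.    3.]
221.4 [ -40. -126.    3.]
236.7 [ -65. -139.    3.]
252.1 [ -93. -144.    3.]
267.5 [-121. -142.    3.]
282.8 [-147. -133.    3.]
298.2 [-170. -116.    3.]
```

Emit:
move_arm --targets '[[[3,-12,0],[0,0,0],1],[[7,-29,0],[0,0,0],1],[[6,-57,0],[0,0,0],1],[[-3,-84,0],[0,0,0],1],[[-18,-107,0],[0,0,0],1]]'

```text
clock: 4.9
tcp_pos: [0.441, 0.0391, 0.0494]
orientation: [0.001, 0.126, 0.992, 0.002]
wrist_force: [4.3, 9.4, -0.7]
finger_gap: 0.0109
grip_force: 39.9
```

```bash
python3 - <<'E'
from h import *
s=env.get_state();d=s["tcp_pos"][:2]-A;print(np.hypot(*d),np.degrees(np.arctan2(d[1],d[0])),s["tcp_pos"],s["wrist_force"],s["finger_gap"],s["joint_pos"].round(2))
for a in np.linspace(206,298.2,7): print(a.round(1),(rel(arc(a))).round())
E
```

```text
0.10597354290916883 -154.90694153618708 [0.44102822 0.03905771 0.04937331] [ 4.31949191  9.3586034  -0.65896682] 0.010940166352516614 [-0.1   0.21 -0.58  0.78  0.    0.16]
206.0 [-2. -1.  2.]
221.4 [-23. -19.   2.]
236.7 [-48. -32.   2.]
252.1 [-75. -37.   2.]
267.5 [-103.  -35.    2.]
282.8 [-130.  -26.    2.]
298.2 [-153.  -10.    2.]
```

Emit:
move_arm --targets '[[[-22,-19,0],[0,0,0],1],[[-47,-32,0],[0,0,0],1],[[-74,-37,0],[0,0,0],1],[[-102,-35,0],[0,0,0],1],[[-129,-26,0],[0,0,0],1]]'

```text
clock: 5.52
tcp_pos: [0.5582, -0.0165, 0.049]
orientation: [-0.002, 0.126, 0.992, 0.003]
wrist_force: [-9.7, 16.3, 14.2]
finger_gap: 0.0109
grip_force: 42.3
```

Emit:
move_arm --targets '[[[-12,8,0],[0,0,0],1],[[-23,16,0],[0,0,0],1],[[-23,16,0],[0,0,0],1],[[-23,16,0],[0,0,0],1],[[-23,16,0],[0,0,0],1]]'

```text
clock: 6.15
tcp_pos: [0.5852, -0.0075, 0.0491]
orientation: [-0.0, 0.126, 0.992, 0.002]
wrist_force: [-1.9, 7.2, 4.0]
finger_gap: 0.0107
grip_force: 40.9
```

```bash
cat > look.py <<'E'
from h import *
import sys
s=env.get_state();d=s["tcp_pos"][:2]-A;print(s["clock"],np.hypot(*d),np.degrees(np.arctan2(d[1],d[0]))%360,s["wrist_force"],s["finger_gap"])
for a in map(float,sys.argv[2:]): print(a,rel(arc(a)).round())
for n in("scene","top"):
    p=shot(n); 
    if n==sys.argv[1]: save(p,"l%.0f.png"%(s["clock"]*10),(220,110,440,310),3); print("l%.0f.png"%(s["clock"]*10))
    for c in("red","yellow","blue","green"):
        for r in env.landmark_of(c+"_side",p)[:3]:
            X=np.array(r["centre"]);e=X[:2]-A
            if np.hypot(*e)<.06 and X[2]>.05: print(n,c,round(r["confidence"],2),np.degrees(np.arctan2(e[1],e[0])).round(),X.round(3))
E
python3 look.py scene 298.2 283 268 253 238 223 208.2
```

```text
6.15 0.10341837148657586 297.7924728198774 [-1.86994163  7.16898869  4.0163385 ] 0.010691214830256545
298.2 [-2. -1.  2.]
283.0 [ 21. -17.   2.]
268.0 [ 47. -26.   2.]
253.0 [ 74. -28.   2.]
238.0 [101. -24.   2.]
223.0 [126. -12.   2.]
208.2 [147.   5.   2.]
l62.png
scene red 0.73 -15.0 [0.568 0.076 0.069]
scene yellow 0.91 75.0 [0.546 0.118 0.071]
scene blue 0.93 167.0 [0.505 0.092 0.072]
scene green 0.69 -114.0 [0.525 0.057 0.072]
top yellow 0.72 84.0 [0.54  0.119 0.07 ]
top blue 0.85 155.0 [0.508 0.097 0.069]
```

Emit:
move_arm --targets '[[[0,0,0],[0,0,0],1],[[0,0,0],[0,0,0],1],[[0,0,0],[0,0,0],1],[[0,0,0],[0,0,0],1],[[0,0,0],[0,0,0],1]]'

```text
clock: 7.28
tcp_pos: [0.5852, -0.0076, 0.0491]
orientation: [-0.0, 0.126, 0.992, 0.002]
wrist_force: [-1.7, 5.4, 2.6]
finger_gap: 0.0103
grip_force: 40.9
```

Emit:
move_arm --targets '[[[11,-8,0],[0,0,0],1],[[23,-16,0],[0,0,0],1],[[49,-25,0],[0,0,0],1],[[76,-27,0],[0,0,0],1],[[103,-23,0],[0,0,0],1]]'

```text
clock: 7.9
tcp_pos: [0.4834, -0.0041, 0.0493]
orientation: [0.004, 0.127, 0.992, 0.003]
wrist_force: [15.8, 14.9, -10.0]
finger_gap: 0.0109
grip_force: 40.5
```

Emit:
move_arm --targets '[[[25,12,0],[0,0,0],1],[[46,29,0],[0,0,0],1],[[46,29,0],[0,0,0],1],[[46,29,0],[0,0,0],1],[[46,29,0],[0,0,0],1]]'

```text
clock: 8.52
tcp_pos: [0.4448, 0.0348, 0.0494]
orientation: [0.002, 0.126, 0.992, 0.001]
wrist_force: [2.9, 4.2, 1.2]
finger_gap: 0.0106
grip_force: 41.1
```

```bash
python3 look.py none 208.2 193 178 163 148 133 118.2
```

```text
8.525 0.10452811499907566 208.07446380202404 [2.86298975 4.18349487 1.22180969] 0.010567458968961217
208.2 [ 0. -0.  2.]
193.0 [16. 22.  2.]
178.0 [26. 48.  2.]
163.0 [28. 75.  2.]
148.0 [ 23. 102.   3.]
133.0 [ 12. 127.   3.]
118.2 [ -6. 148.   3.]
scene red 0.67 -110.0 [0.526 0.054 0.071]
scene yellow 0.83 -11.0 [0.568 0.078 0.07 ]
scene blue 0.91 79.0 [0.543 0.115 0.072]
scene green 0.58 162.0 [0.504 0.095 0.07 ]
top red 0.79 -118.0 [0.522 0.056 0.067]
top yellow 0.67 -13.0 [0.568 0.077 0.068]
```

Emit:
move_arm --targets '[[[0,1,0],[0,0,0],1],[[0,1,0],[0,0,0],1],[[0,1,0],[0,0,0],1],[[0,1,0],[0,0,0],1],[[0,1,0],[0,0,0],1]]'

```text
clock: 9.65
tcp_pos: [0.4448, 0.0347, 0.0493]
orientation: [0.002, 0.127, 0.992, 0.0]
wrist_force: [3.0, 0.6, 5.7]
finger_gap: 0.0107
grip_force: 41.7
```

Emit:
move_arm --targets '[[[8,10,0],[0,0,0],1],[[16,21,0],[0,0,0],1],[[26,47,0],[0,0,0],1],[[28,74,0],[0,0,0],1],[[23,101,0],[0,0,0],1]]'

```text
clock: 10.28
tcp_pos: [0.4431, 0.1383, 0.0487]
orientation: [-0.002, 0.127, 0.992, -0.001]
wrist_force: [-3.3, -6.1, 12.3]
finger_gap: 0.0106
grip_force: 43.2
```

Emit:
move_arm --targets '[[[-11,25,0],[0,0,0],1],[[-31,48,0],[0,0,0],1],[[-31,48,0],[0,0,0],1],[[-31,48,0],[0,0,0],1],[[-31,48,0],[0,0,0],1]]'

```text
clock: 10.9
tcp_pos: [0.4877, 0.1789, 0.0484]
orientation: [-0.001, 0.126, 0.992, 0.002]
wrist_force: [-0.1, 7.7, 2.4]
finger_gap: 0.0109
grip_force: 43.4
```

```bash
python3 look.py none 117 102 87 72 57 42 27
```

```text
10.9 0.10694605153166624 117.43029210640147 [-0.07939438  7.74927354  2.44418653] 0.010867210184543665
117.0 [-2. -1.  1.]
102.0 [-25.  14.   1.]
87.0 [-51.  23.   1.]
72.0 [-78.  25.   1.]
57.0 [-105.   20.    1.]
42.0 [-129.    8.    1.]
27.0 [-150.  -10.    1.]
scene red 0.78 161.0 [0.506 0.094 0.07 ]
scene yellow 0.75 -105.0 [0.529 0.052 0.07 ]
scene blue 0.79 -23.0 [0.566 0.072 0.072]
scene green 0.69 74.0 [0.546 0.116 0.067]
top red 0.76 162.0 [0.504 0.095 0.068]
top yellow 0.94 -110.0 [0.526 0.053 0.066]
top yellow 0.23 163.0 [0.5   0.095 0.071]
top blue 0.95 -13.0 [0.567 0.077 0.07 ]
top green 0.59 66.0 [0.551 0.115 0.069]
```

Emit:
move_arm --targets '[[[0,0,0],[0,0,0],1],[[0,0,0],[0,0,0],1],[[0,0,0],[0,0,0],1],[[0,0,0],[0,0,0],1],[[0,0,0],[0,0,0],1]]'

```text
clock: 12.02
tcp_pos: [0.4877, 0.1789, 0.0484]
orientation: [-0.001, 0.126, 0.992, 0.002]
wrist_force: [0.3, 8.0, 3.0]
finger_gap: 0.0108
grip_force: 43.4
```

Emit:
move_arm --targets '[[[-12,8,0],[0,0,0],1],[[-24,14,0],[0,0,0],1],[[-50,24,0],[0,0,0],1],[[-77,26,0],[0,0,0],1],[[-103,21,0],[0,0,0],1]]'

```text
clock: 12.65
tcp_pos: [0.5935, 0.1755, 0.0484]
orientation: [-0.001, 0.125, 0.992, 0.003]
wrist_force: [0.7, 12.5, 2.2]
finger_gap: 0.0107
grip_force: 43.4
```

Emit:
move_arm --targets '[[[-24,-12,0],[0,0,0],1],[[-44,-28,0],[0,0,0],1],[[-44,-28,0],[0,0,0],1],[[-44,-28,0],[0,0,0],1],[[-44,-28,0],[0,0,0],1]]'

```text
clock: 13.28
tcp_pos: [0.6354, 0.1361, 0.0486]
orientation: [0.006, 0.126, 0.992, 0.003]
wrist_force: [20.1, 12.2, -11.7]
finger_gap: 0.0107
grip_force: 42.3
```

```bash
python3 look.py none 28.2
```

```text
13.275 0.11134606432694726 27.894568281065805 [ 20.12241778  12.23641467 -11.73800691] 0.010693986110860202
28.2 [ 5. -4.  2.]
scene red 0.85 76.0 [0.545 0.117 0.07 ]
scene yellow 0.87 162.0 [0.505 0.094 0.07 ]
scene blue 0.77 -107.0 [0.526 0.049 0.072]
scene green 0.85 -12.0 [0.571 0.077 0.067]
top yellow 0.65 160.0 [0.505 0.096 0.068]
top blue 0.66 -107.0 [0.528 0.055 0.07 ]
top green 0.56 -13.0 [0.571 0.076 0.071]
```

Emit:
move_arm --targets '[[[2,-5,0],[0,0,0],1],[[2,-5,0],[0,0,0],1],[[2,-5,0],[0,0,0],1],[[2,-5,0],[0,0,0],1],[[2,-5,0],[0,0,0],1]]'

```text
clock: 14.4
tcp_pos: [0.6362, 0.1349, 0.0487]
orientation: [0.009, 0.125, 0.992, 0.007]
wrist_force: [30.5, 21.8, -21.0]
finger_gap: 0.0107
grip_force: 42.6
```

Emit:
move_arm --targets '[[[0,0,0],[0,0,0],0.4],[[0,0,0],[0,0,0],0.1],[[0,0,-20],[0,0,0],0],[[0,0,-50],[0,0,0],0],[[0,0,-80],[0,0,0],0]]'

```text
clock: 15.02
tcp_pos: [0.6239, 0.1284, 0.1284]
orientation: [-0.001, 0.127, 0.992, -0.001]
wrist_force: [0.4, 0.1, 0.3]
finger_gap: 0.0428
grip_force: 0.0
```

```bash
python3 look.py none; python3 - <<'E'
from h import *
p=shot("scene"); q=shot("top")
for x in(p,q):
    for t in("wedge_grip","wedge_tip","wedge"):
        for r in env.landmark_of(t,x): print(t,np.round(r["centre"],3),round(r["confidence"],2))
save(q,"w.png",(160,120,360,270),4)
E
```

```text
15.025 0.09758470130792536 27.041692087213725 [0.43426909 0.09560331 0.32360311] 0.04281749157840036
scene red 0.9 73.0 [0.547 0.116 0.07 ]
scene yellow 0.61 165.0 [0.506 0.092 0.069]
scene blue 0.69 -110.0 [0.525 0.05  0.068]
scene blue 0.29 166.0 [0.505 0.092 0.07 ]
scene green 0.81 -16.0 [0.57  0.074 0.072]
top yellow 0.73 162.0 [0.504 0.095 0.069]
top blue 0.78 -110.0 [0.526 0.054 0.068]
top green 0.7 -15.0 [0.575 0.074 0.07 ]
wedge_grip [0.487 0.349 0.016] 0.69
wedge_grip [0.304 0.379 0.014] 0.65
wedge_grip [ 0.493 -0.135  0.003] 0.49
wedge_tip [ 0.433  0.263 -0.002] 0.96
wedge_tip [ 0.273  0.28  -0.003] 0.93
wedge [0.468 0.314 0.003] 0.69
wedge [0.293 0.339 0.   ] 0.56
wedge_grip [0.305 0.382 0.019] 0.66
```

View pics/w.png

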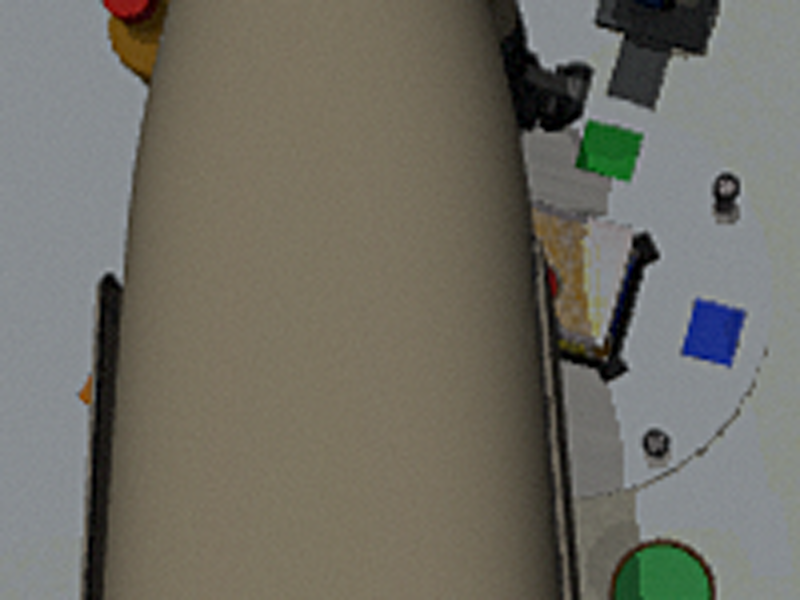

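The deck shows green at about −15°, facing the camera at upper right; the arm covers the wedge. The mean of the four post positions puts the axis at about (0.5385, 0.085). On to the wedge.

Emit:
move_arm --targets '[[[0,0,-30],[0,0,0],-0.3],[[30,30,-30],[0,0,-1],-0.6],[[60,60,-30],[0,0,-2],-0.6],[[90,90,-30],[0,0,-3],-0.6],[[120,118,-30],[0,0,-4],-0.6]]'

```text
clock: 16.55
tcp_pos: [0.5383, 0.2746, 0.1585]
orientation: [0.0, -0.223, 0.975, 0.0]
wrist_force: [0.9, 0.3, -0.2]
finger_gap: 0.0684
grip_force: 0.0
```

```bash
sed -i 's/A=np.array.*/A=np.array([.5385,.085])/' h.py; python3 - <<'E'
from h import *
s=env.get_state();R=Ro.from_quat(s["orientation"][[1,2,3,0]]).as_matrix()
print(s["tcp_pos"],s["finger_gap"],np.degrees(np.arctan2(R[1,1],R[0,1])),rel([.488,.350,.09]))
E
```

```text
[0.53832273 0.2746222  0.15850761] 0.06841580480566661 115.78343164159635 [12.6 89.8 68.5]
```

Emit:
move_arm --targets '[[[5,35,10],[0,0,-1],-0.6],[[9,65,30],[0,0,-2],-0.6],[[13,90,60],[0,0,-3],-0.6],[[13,90,68],[0,0,-3.3],-0.6],[[13,90,68],[0,0,-3.3],-0.6]]'

```text
clock: 17.18
tcp_pos: [0.4877, 0.3492, 0.0895]
orientation: [-0.001, -0.488, 0.873, 0.0]
wrist_force: [0.7, 0.2, 0.6]
finger_gap: 0.0687
grip_force: 0.0
```

```bash
python3 - <<'E'
from h import *
s=env.get_state();R=Ro.from_quat(s["orientation"][[1,2,3,0]]).as_matrix()
print(s["tcp_pos"],s["finger_gap"],np.degrees(np.arctan2(R[1,1],R[0,1])),rel([.488,.350,.09]))
p=shot("scene"); save(p,"wg.png",(350,120,490,240),5)
for t in("wedge_grip","wedge_tip"):
    for r in env.landmark_of(t,p): print(t,np.round(r["centre"],3),round(r["confidence"],2))
E
```

```text
[0.4876918  0.34922692 0.08952805] 0.06873118199236342 148.46668084619535 [-0.8  0.1 -0.5]
wedge_grip [0.535 0.084 0.003] 0.72
wedge_grip [0.304 0.382 0.017] 0.7
wedge_grip [0.486 0.35  0.017] 0.59
wedge_tip [ 0.273  0.281 -0.001] 0.67
wedge_tip [ 0.434  0.259 -0.001] 0.59
```

View pics/wg.png

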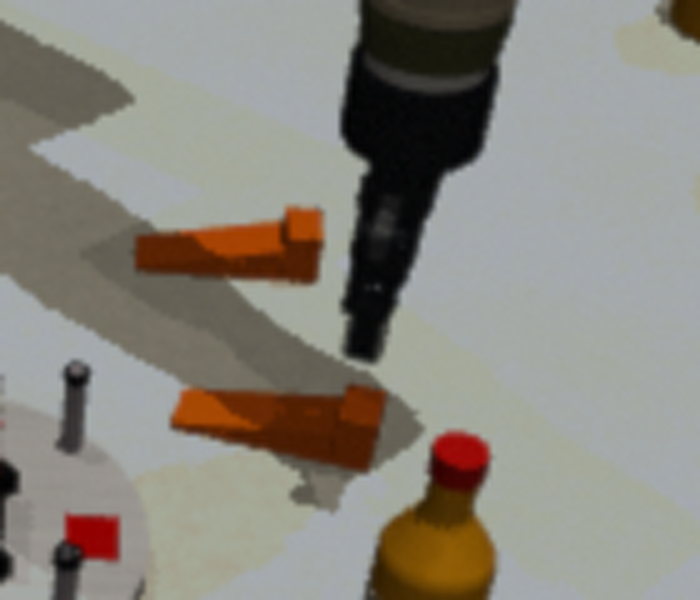

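The fingers, tips at (362,355), stand right above the heel of the far wedge at (362,405). Going down and gripping.

Emit:
move_arm --targets '[[[0,0,40],[0,0,0],-0.6],[[0,0,81],[0,0,0],-0.6],[[0,0,81],[0,0,0],-0.2],[[0,0,81],[0,0,0],1],[[0,0,81],[0,0,0],1]]' --squeeze 50

```text
clock: 17.95
tcp_pos: [0.4901, 0.3499, 0.0115]
orientation: [0.002, -0.488, 0.873, 0.0]
wrist_force: [0.0, 1.0, -0.6]
finger_gap: 0.0356
grip_force: 50.2
```

Emit:
move_arm --targets '[[[0,0,0],[0,0,0],1],[[0,0,0],[0,0,0],1],[[0,0,-10],[0,0,0],1],[[0,0,-20],[0,0,0],1],[[0,0,-20],[0,0,0],1]]'

```text
clock: 18.58
tcp_pos: [0.4893, 0.3496, 0.0305]
orientation: [0.001, -0.488, 0.873, 0.0]
wrist_force: [-0.8, -1.6, -1.3]
finger_gap: 0.0352
grip_force: 50.4
```

```bash
python3 - <<'E'
from h import *
s=env.get_state();R=Ro.from_quat(s["orientation"][[1,2,3,0]]).as_matrix()
psi=np.degrees(np.arctan2(R[1,1],R[0,1]))
p=shot("scene")
for t in("wedge_grip","wedge_tip"):
    for r in env.landmark_of(t,p): print(t,np.round(r["centre"],3),round(r["confidence"],2))
print(s["tcp_pos"],s["finger_gap"],psi)
for a in (95,):
  for rr in(.26,.24): X=arc(a,rr,s["tcp_pos"][2]);print(a,rr,X,rel(X),"turn",-(a+180+90-psi-180)/10)
E
```

```text
wedge_grip [0.305 0.383 0.014] 0.92
wedge_grip [0.489 0.348 0.034] 0.71
wedge_tip [0.432 0.262 0.021] 0.82
wedge_tip [ 0.273  0.279 -0.   ] 0.73
[0.48927304 0.34960047 0.03051539] 0.03521975087822304 148.46021138392172
95 0.26 [0.51583951 0.34401062 0.03051539] [-10.1 -26.1  -1.4] turn -3.653978861607828
95 0.24 [0.51758262 0.32408673 0.03051539] [  6.  -38.   -1.4] turn -3.653978861607828
```

Emit:
move_arm --targets '[[[-6,-8,0],[0,0,-1],1],[[-10,-16,0],[0,0,-2],1],[[-10,-24,0],[0,0,-3],1],[[-10,-26,0],[0,0,-3.65],1],[[-10,-26,14],[0,0,-3.65],1]]'

```text
clock: 19.35
tcp_pos: [0.5168, 0.3444, 0.0154]
orientation: [-0.001, 0.737, -0.676, 0.0]
wrist_force: [0.8, 0.7, -0.1]
finger_gap: 0.0353
grip_force: 50.4
```

Emit:
move_arm --targets '[[[0,0,4],[0,0,0],1],[[0,0,5],[0,0,0],1],[[0,0,5],[0,0,0],1]]'

```text
clock: 19.73
tcp_pos: [0.515, 0.3436, 0.0109]
orientation: [0.001, 0.736, -0.677, -0.0]
wrist_force: [-3.6, -2.4, 10.4]
finger_gap: 0.0352
grip_force: 51.7
```

```bash
cat > w.py <<'E'
from h import *
s=env.get_state();R=Ro.from_quat(s["orientation"][[1,2,3,0]]).as_matrix()
d=s["tcp_pos"][:2]-A
print(s["clock"],s["tcp_pos"],"psi",np.degrees(np.arctan2(R[1,1],R[0,1])),"r",np.hypot(*d),"a",np.degrees(np.arctan2(d[1],d[0])),s["wrist_force"].round(1),"x_t",R[:,0].round(2))
print("to r=.17",rel(arc(95,.17,s["tcp_pos"][2])))
for n in("scene","top"):
  p=shot(n)
  for t in("wedge_grip","wedge_tip","green_side","deck"):
    for r in env.landmark_of(t,p):
      X=np.array(r["centre"]);e=X[:2]-A
      if np.hypot(*e)<.4 and X[0]>.4:print(n,t,X.round(3),round(r["confidence"],2),"r",np.hypot(*e).round(3),"a",np.degrees(np.arctan2(e[1],e[0])).round(1))
E
python3 w.py
```

```text
19.725 [0.51495311 0.34360938 0.0109219 ] psi -175.14877029446242 r 0.2596791663176274 a 95.20254821065095 [-3.6 -2.4 10.4] x_t [ 0.08 -1.    0.  ]
to r=.17 [89.7 -1.2  0.1]
scene wedge_grip [0.511 0.344 0.016] 0.97 r 0.26 a 96.1
scene wedge_tip [0.524 0.24  0.001] 0.82 r 0.156 a 95.4
scene green_side [0.567 0.077 0.071] 0.65 r 0.03 a -15.2
scene deck [0.538 0.087 0.002] 0.87 r 0.002 a 96.3
scene deck [ 0.539  0.086 -0.001] 0.49 r 0.001 a 35.5
top wedge_grip [0.516 0.346 0.016] 0.92 r 0.262 a 94.8
top wedge_tip [ 0.526  0.237 -0.001] 0.83 r 0.152 a 94.8
top green_side [0.57  0.074 0.068] 0.82 r 0.034 a -19.3
top deck [ 0.537  0.085 -0.002] 0.95 r 0.002 a 172.9
```

Tool x now points at the axis. Pushing in.

Emit:
move_arm --targets '[[[20,0,-1],[0,0,0],1],[[40,0,-1],[0,0,0],1],[[58,-1,-1],[0,0,0],1],[[70,-1,-1],[0,0,0],1],[[80,-1,-1],[0,0,0],1]]'

```text
clock: 20.85
tcp_pos: [0.5237, 0.2631, 0.011]
orientation: [0.0, 0.737, -0.676, -0.0]
wrist_force: [-0.0, 0.6, -1.2]
finger_gap: 0.0353
grip_force: 50.4
```

Emit:
move_arm --targets '[[[2,0,0],[0,0,0],1],[[4,0,0],[0,0,0],1],[[6,0,0],[0,0,0],1],[[8,0,0],[0,0,0],1],[[8,0,0],[0,0,0],1]]'

```text
clock: 21.48
tcp_pos: [0.5245, 0.2566, 0.0113]
orientation: [-0.0, 0.737, -0.676, -0.0]
wrist_force: [0.4, -0.1, -1.5]
finger_gap: 0.0354
grip_force: 50.4
```

```bash
python3 w.py
```

```text
21.475 [0.52449244 0.25659235 0.01130294] psi -175.0315834153363 r 0.1721631438251098 a 94.66686654444493 [ 0.4 -0.1 -1.5] x_t [ 0.09 -1.   -0.  ]
to r=.17 [ 2.2  1.  -0. ]
scene wedge_grip [0.523 0.255 0.017] 0.48 r 0.17 a 95.3
scene green_side [0.568 0.073 0.07 ] 0.94 r 0.032 a -21.4
scene deck [0.536 0.089 0.004] 0.92 r 0.005 a 123.3
top wedge_grip [0.521 0.262 0.019] 0.8 r 0.178 a 95.8
top wedge_grip [0.527 0.057 0.069] 0.44 r 0.031 a -111.9
top green_side [0.572 0.074 0.069] 0.63 r 0.036 a -18.7
top green_side [0.505 0.096 0.071] 0.34 r 0.035 a 162.4
top deck [ 0.534  0.088 -0.002] 0.84 r 0.005 a 149.2
```

Emit:
move_arm --targets '[[[1,0,0],[0,0,0],1],[[2,0,0],[0,0,0],1],[[3,0,0],[0,0,0],1],[[4,0,0],[0,0,0],1],[[4,0,0],[0,0,0],1]]'

```text
clock: 22.6
tcp_pos: [0.5246, 0.2533, 0.0112]
orientation: [-0.0, 0.737, -0.676, -0.001]
wrist_force: [0.3, 4.9, -4.4]
finger_gap: 0.0353
grip_force: 50.2
```

Emit:
move_arm --targets '[[[1,0,0],[0,0,0],1],[[2,0,0],[0,0,0],1],[[2,0,0],[0,0,0],1]]'

```text
clock: 22.98
tcp_pos: [0.5246, 0.253, 0.0113]
orientation: [-0.002, 0.738, -0.675, -0.002]
wrist_force: [-1.9, 11.4, -4.1]
finger_gap: 0.0352
grip_force: 50.2
```

Emit:
move_arm --targets '[[[1,0,0],[0,0,0],1],[[2,0,0],[0,0,0],1],[[3,0,0],[0,0,0],1],[[3,0,0],[0,0,0],1]]'

```text
clock: 23.48
tcp_pos: [0.5246, 0.2529, 0.0116]
orientation: [-0.004, 0.738, -0.675, -0.004]
wrist_force: [-3.9, 20.7, -5.3]
finger_gap: 0.0351
grip_force: 50.3
```

Emit:
move_arm --targets '[[[0,0,0],[0,0,0],0.1],[[0,0,0],[0,0,0],-0.4],[[-2,0,-30],[0,0,0],-0.4],[[-30,0,-60],[0,0,0],0.5],[[-60,0,-60],[0,0,0],1]]'

```text
clock: 24.1
tcp_pos: [0.5228, 0.3076, 0.0747]
orientation: [-0.002, 0.736, -0.677, 0.002]
wrist_force: [0.4, 0.8, -0.1]
finger_gap: 0.024
grip_force: 0.0
```

```bash
python3 w.py; python3 -c "
from h import *
print(env.get_state()['finger_gap']); p=shot('scene'); save(p,'wj.png',(290,140,450,270),5)"
```

```text
24.1 [0.52277081 0.30758976 0.07470373] psi -175.17664574978014 r 0.22314481726186303 a 94.04205773144339 [ 0.4  0.8 -0.1] x_t [ 0.08 -1.   -0.  ]
to r=.17 [53.1  3.6 -0.1]
scene wedge_grip [0.525 0.252 0.017] 0.89 r 0.167 a 94.7
scene green_side [0.572 0.075 0.066] 0.91 r 0.035 a -16.5
scene deck [0.534 0.087 0.003] 0.64 r 0.005 a 160.4
top wedge_grip [0.526 0.256 0.018] 0.9 r 0.171 a 94.1
top wedge_grip [0.542 0.118 0.071] 0.68 r 0.033 a 83.9
top wedge_tip [0.503 0.097 0.071] 0.4 r 0.038 a 161.5
top wedge_tip [0.541 0.086 0.003] 0.21 r 0.003 a 22.6
top green_side [0.573 0.075 0.068] 0.97 r 0.036 a -16.1
top green_side [0.523 0.205 0.003] 0.25 r 0.121 a 97.4
top deck [ 0.534  0.09  -0.003] 0.56 r 0.007 a 130.3
-0.0001662307809073634
```

View pics/wj.png

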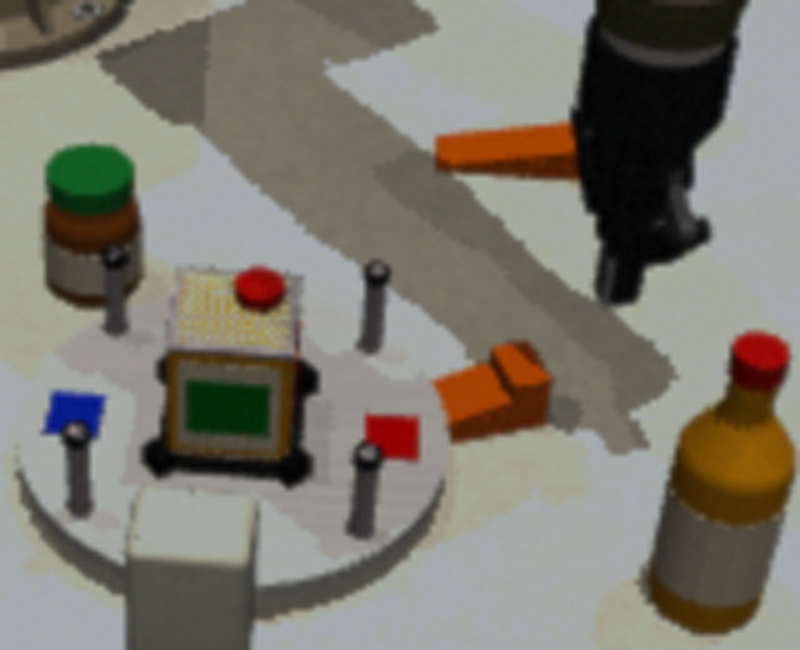

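Green faces the camera at (225,408), and the wedge lies flat under the rim at (495,395). One firm push from behind with shut fingers should make sure it is tight.

Emit:
move_arm --targets '[[[0,2,30],[0,0,0],1],[[0,2,57],[0,0,0],1],[[0,2,57],[0,0,0],1],[[12,2,57],[0,0,0],1],[[22,2,57],[0,0,0],1]]'

```text
clock: 25.28
tcp_pos: [0.5211, 0.2847, 0.0157]
orientation: [-0.001, 0.737, -0.676, 0.001]
wrist_force: [-0.2, -0.3, -0.1]
finger_gap: -0.0001
grip_force: 0.0
```

Emit:
move_arm --targets '[[[3,0,0],[0,0,0],1],[[6,0,0],[0,0,0],1],[[9,0,0],[0,0,0],1],[[9,0,0],[0,0,0],1]]'

```text
clock: 25.78
tcp_pos: [0.5211, 0.2773, 0.0148]
orientation: [-0.001, 0.737, -0.676, -0.0]
wrist_force: [-0.3, 4.8, 1.7]
finger_gap: 0.0001
grip_force: 2.1
```

Emit:
move_arm --targets '[[[1.5,0,0],[0,0,0],1],[[3,0,0],[0,0,0],1],[[4,0,0],[0,0,0],1],[[4,0,0],[0,0,0],1]]'

```text
clock: 26.28
tcp_pos: [0.5213, 0.2765, 0.0148]
orientation: [-0.003, 0.738, -0.675, -0.002]
wrist_force: [-2.2, 14.3, 0.1]
finger_gap: 0.0001
grip_force: 7.2
```

Emit:
move_arm --targets '[[[1,0,0],[0,0,0],1],[[2,0,0],[0,0,0],1],[[3,0,0],[0,0,0],1],[[3,0,0],[0,0,0],1]]'

```text
clock: 26.78
tcp_pos: [0.5214, 0.276, 0.0149]
orientation: [-0.005, 0.739, -0.674, -0.004]
wrist_force: [-1.4, 22.5, -1.4]
finger_gap: 0.0
grip_force: 11.2
```

Emit:
move_arm --targets '[[[-15,0,0],[0,0,0],1],[[-40,0,-10],[0,0,0],1],[[-60,0,-60],[0,0,0],1],[[-60,0,-100],[0,0,0],1],[[-60,0,-100],[0,0,0],1]]'

```text
clock: 27.4
tcp_pos: [0.5185, 0.3301, 0.1181]
orientation: [-0.003, 0.737, -0.676, 0.002]
wrist_force: [0.7, 0.5, -0.9]
finger_gap: -0.0001
grip_force: 0.0
```

```bash
python3 w.py; python3 -c "
from h import *
p=shot('scene'); save(p,'end.png',(290,140,450,270),5)"
```

```text
27.4 [0.51850668 0.33014547 0.11810056] psi -175.01693875230532 r 0.24595941975241412 a 94.66255130074796 [ 0.7  0.5 -0.9] x_t [ 0.09 -1.   -0.  ]
to r=.17 [76.   1.4 -0.1]
scene wedge_grip [0.525 0.251 0.018] 0.58 r 0.167 a 94.6
scene green_side [0.567 0.074 0.069] 0.57 r 0.03 a -20.6
scene deck [0.537 0.088 0.004] 0.78 r 0.003 a 120.7
scene deck [0.522 0.255 0.016] 0.3 r 0.171 a 95.5
top wedge_grip [0.525 0.253 0.017] 0.78 r 0.168 a 94.5
top green_side [0.57  0.074 0.069] 0.56 r 0.033 a -19.3
top deck [ 0.534  0.087 -0.001] 0.61 r 0.005 a 158.2
```

View pics/end.png

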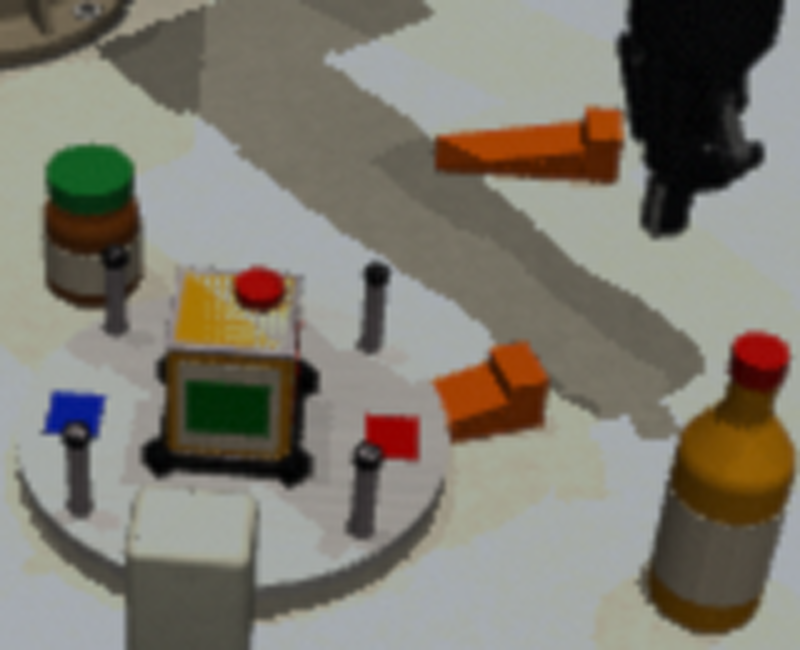

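The wedge sits flat under the rim at (490,395), green faces the camera at (225,408), and the arm is clear.

```bash
python3 -c "
from workcell import env
print(env.hand_in())"
```

```text
the job is handed in; nothing more can be done
None
```

The job is handed in (no verdict was returned): red, yellow, blue and green were each shown to the camera and held still, and the wedge is pushed under the rim with about 22 N, with green still facing the camera and the arm clear.

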